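# Take the backup battery out of the sloped console

### The job

Take the backup battery out of the sloped instrument case: turn both turn buttons fully aside, lift the access panel out of its frame and lay it flat, handle up, on the rubber mat. Then reach down the narrow well with the fingers shut, open them just above the battery's rib, draw the battery out by the rib and stand it upright in the steel tray. Set both things down without dropping them, and leave the other things on the bench where they are.

Things in the scene. Friction and masses are not known exactly. Their poses are not given: they have to be found in the camera images.
- case: Fixed grey sloped console, 218 x 170 mm, 179 high at the back. Origin on the table 88 mm behind its front; x runs from low front to high back, z up. Deck slopes 0.42 rad (24 deg). Deck axes in the case frame: U up the slope (0.913,0,0.408), V = y, N out of the deck (-0.408,0,0.913). Work in the well needs the tool along -N. A frame of rails 7 mm high holds the panel.
- well_mouth (a point): Centre of the well's mouth, on the deck face under the panel (case frame 0, 0, 140 mm); axes of the case. The well is 60 (U) x 60 (V) mm inside and goes 122 mm straight down along -N. Around it the rail frame is 115 (U) x 95 (V) mm inside, 172 x 115 outside.
- low_pivot (a point): Fixed point on the axis (along N) of the lower turn button, at U = -70 mm, V = 0, at mid-height of its bar (16 mm above the deck). Axes are those of the case.
- high_pivot (a point): The same for the upper turn button, at U = +70 mm.
- low_button (a joint): Lower turn button: black bar 42 x 12 x 16 mm high (8 to 24 mm above the deck) turning on low_pivot; long end 28 mm from the axis, short end 14. 0 = bar along U, long end over the panel; grows counter-clockwise seen from outside along N; stop at 1.57 = long end to +V, fully aside. The panel is free beyond about 1.3. Friction 0.05 N m, stays where left.
- high_button (a joint): Upper turn button, same bar turning on high_pivot. 0 = bar along U, long end pointing down the slope over the panel; grows counter-clockwise seen from outside along N; stop at 1.57 = bar along V, long end to -V. Stays where left.
- panel_handle (a point): Centre of the access panel's handle. Loose aluminium panel 110 (its x, up the slope) x 90 (y) x 5 mm, about 150 g, with an upright black bar handle 50 (x) x 12 (y) x 22 mm high in its middle; this point is 16 mm above the panel's underside. z is the panel's normal. It lies on the deck in the frame with 2.5 mm play all round.
- battery_center (a point): Centre of the loose battery, about 280 g: grey block 48 x 48 x 60 mm with a rib on top, 40 (x) x 12 (y) x 24 high; 84 in all, this point half-way (42). z along its height. Starts on the well's floor, z along N, rib along U; rib top 38, shoulder 62 mm below the mouth. A sprung pad (7 N) holds it against the well's low (-U) wall: drawing it out takes about 10 N, so a weak grip slips.
- mat: Fixed black rubber mat 170 (x) x 150 (y) x 3 mm; origin at the centre of its underside, on the table. It lies to one side of the case, left or right.
- tray: Fixed open steel tray 140 x 140 x 22 mm, walls and floor 3 mm; origin at the centre of its underside, on the table. It stands on the other side of the case.
- spool: Bystander: spool of solder, 56 mm across, 32 mm high, standing. Origin at its underside.
- flux: Bystander: white bottle with a blue cap, 38 mm across, 85 mm high, standing. Origin at its underside.
- meter: Bystander: black hand multimeter lying on its back, 150 x 78 x 32 mm. Origin at its underside.
- screwdriver: Bystander: screwdriver 170 mm long, lying. Origin near its middle.
- capacitor: Bystander: blue cylinder 35 mm across, 60 mm high, standing. Origin at its underside.
- heatsink: Bystander: finned aluminium heat sink 70 x 50 x 30 mm. Origin at its underside.
Not all that is in view belongs to the job. Leave any purple look-alike of the part that bears panel_handle alone. There is more than one size of the mat; the job needs the larger.

How it is judged:
By the outcome, as a careful person would: the job done as asked, in the order asked, and still so for the second after the job is handed in, with the robot touching nothing.
It also fails if it takes over 64 s, if anything falls off the work surface, if the arm or the gripper's body presses on something with over 40 N, if the wrist force passes 120 N, or if a joint passes its speed limit or range.

### The arm

A 6-joint arm with a two-finger parallel gripper is mounted at the origin on the work surface. World frame = base frame: x ahead of the robot, y to its left, z up, the work surface at z = 0. Lengths are in m, angles in rad, forces in N, time in s.
With the tool pointing down it reaches from about 0.35 to 0.975 m from the base axis. Payload 7.1 kg.
Tool frame: the origin (TCP) lies on the centre line of the jaws, within the pads' length; the fingertips stand 8 mm ahead of it and the grasp point (between the pads) lies 11 mm behind it; z points along the fingers, y is the line along which they close (so a half turn about z gives the same grasp; the last joint's range is limited). The gripper opens to 88 mm and grips with 3 to 60 N. Pads are 20 mm wide; open, the fingers measure 115 mm over their backs; the gripper's body (75 mm by 178 mm) begins 61 mm behind the grasp point.
Start: joints at [1.331, 0.423, 1.63, -0, 1.089, -0.019], TCP at [0.137, 0.61, 0.231] pointing down, gripper open.
Joint ranges: [-3, 3], [-0.9, 2.11], [0.09, 2.58], [-1.31, 4.45], [0.11, 2.69], [-2.54, 2.54]. Speed limits (rad/s): [2.39, 2.39, 3.01, 3.14, 3.14, 3.14].

### API

Orientations are given as [roll, pitch, yaw] about the fixed x, y, z axes, in that order (R = Rz(yaw) Ry(pitch) Rx(roll)).
In Python, from station import env, camera, get_calibration gives the robot as it stands.
- The arm moves only by the tool move_arm, never from a script. Its argument "increments" is a list of rows, each an object of numbers: "tx", "ty", "tz": the shift along the tool's x, y, z in cm; "wx", "wy", "wz": the turn, a rotation vector about the tool's x, y, z in degrees; "gripper": the opening in per cent of the stroke, from 0 (shut) to 100 (fully open). In form: [{"tx": .., "ty": .., "tz": .., "wx": .., "wy": .., "wz": .., "gripper": ..}, ...]. A call has 1 to 8 rows; each row is the pose to reach, as a shift and turn from the pose commanded when the call began, along the tool's axes at that moment; what a row does not reach only later rows make up. A row lasts 1/12 s, in which the tool goes at most 41.7 mm and 7.16 degrees, less where a joint would pass 70% of its speed; a pose out of reach is approached as far as the arm can. A call with a gripper value outside its range is refused whole. The fingers move at their own pace and stop on an object; "force" is the grip in N (left out, the last holds). Time passes only in rows, so rows that repeat a pose let the fingers close. It gives the time, the measured TCP pose, the force, the opening and the grip force at its end, in the units of the state.
- env.state(): the state, without advancing time (a new reading comes with each control period).
- camera(name): name is "side" or "top" or "wrist"; returns the picture (480x640x3 uint8, blue, green, red); there is no depth.
- get_calibration(name): a dict with "fx", "fy", "cx", "cy" (pixels), "xyz" and "rotation" of the camera in the world. Camera axes: x right, y down, z forward; pixel columns grow to the right and rows downward; lengths in m; the calibration is good to about 2 mm. A picture is of the moment at which its call begins: read the wrist's pose just before it. get_calibration takes no time and is no camera call; for the wrist camera it gives the pose at the moment of the call.
- env.close_job(): hands the job in; it is judged then, once.
The state is a dict: "time": time; "joint_positions": joint angles; "dq": joint speeds; "effort": joint torques, N m; "eef_pos": TCP position; "ee_rot": TCP orientation; "ft_force": force on the tool from outside, world axes, zero at the start; "ft_torque": the same for the moment, N m; "opening": finger opening in m; "grasp_force": force on a finger pad.
Only numpy, scipy, OpenCV 4.12 (cv2) and the standard library are available. Lean on these libraries where they do the work, as an engineer would, in place of code of your own. Each camera call takes 0.05 s, during which the arm holds its last target. There are 200 camera calls.

## Working session

There is one attempt and no reset: what is moved stays moved. The work goes in short steps, Python scripts to look and compute and a tool call to move; the robot and the scene stay as the last step left them, time stands still between calls to the robot, and variables do not carry over. Pictures are saved under pics/ and viewed, at most 10 in all, crops included, and the job is handed in when it is done.

Besides the shell and the picture viewer there is one more tool, called after "Call:" as name([rows], argument=value, ...), one row to a line, values as JSON. move_arm: Moves the arm, as the interface text tells. Its arguments: {"type":"object","properties":{"increments":{"type":"array"},"force":{"type":"number"}},"required":["increments"]}

```bash
mkdir -p pics; ls
python3 - <<'E'
from station import env,camera,get_calibration
import cv2
for n in("top","side"):
    c=get_calibration(n);print(n,c)
    cv2.imwrite(f"pics/{n}0.png",camera(n))
print(env.state())
E
```

```text
pics
top {'fx': 485.6466039362613, 'fy': 485.6466039362613, 'cx': 316.04558722614956, 'cy': 243.89621985174074, 'xyz': array([0.29957827, 0.0154525 , 1.07432654]), 'rotation': array([-2.93062423e+00,  7.85824449e-05, -1.69765557e+00])}
side {'fx': 524.1995662453895, 'fy': 524.1995662453895, 'cx': 330.37477866036073, 'cy': 247.31250777985179, 'xyz': array([ 0.29418987, -0.99173469,  0.99176904]), 'rotation': array([-2.26831107, -0.01481352, -0.17852135])}
{'time': 0.1, 'joint_positions': array([ 1.33099760e+00,  4.23805886e-01,  1.63061697e+00, -2.10587043e-05,
        1.08860126e+00, -1.90061610e-02]), 'dq': array([ 4.83145180e-04, -1.65935733e-03, -3.31546581e-03,  9.41970989e-05,
       -1.87320179e-04,  2.04574885e-03]), 'effort': array([-7.28602799e-05, -5.45612240e+01, -2.74324518e+01,  6.44807448e-02,
        1.87821424e-02, -8.03518378e-05]), 'eef_pos': array([0.13674193, 0.60934402, 0.2299522 ]), 'ee_rot': array([-3.14016110e+00, -8.56472332e-06,  2.92080986e+00]), 'ft_force': array([ 0.33605124, -0.33496853, -0.41294517]), 'ft_torque': array([-0.01311878, -0.03360741,  0.00631443]), 'grasp_force': 0.0, 'opening': 0.08780827954994969}
```

View pics/top0.png

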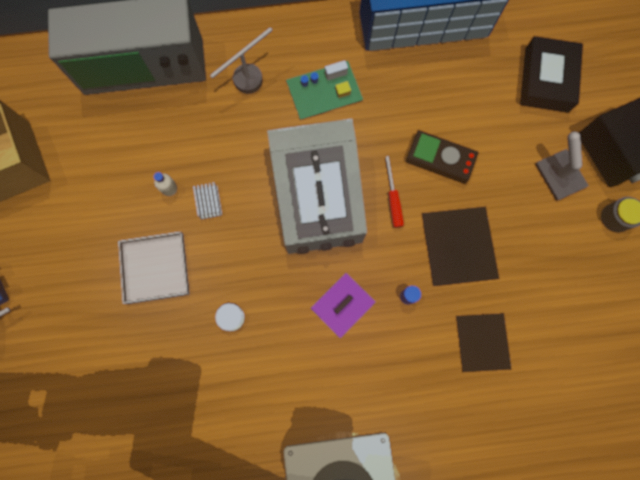

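View pics/side0.png

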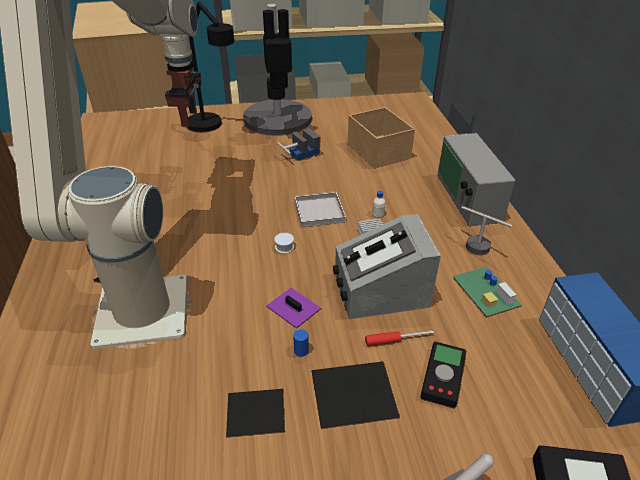

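The top view shows the case at (318,185), with its low button at (323,225), panel handle at (320,193) and high button at (316,160). The tray is at (153,268).
There are two mats: (460,246), which is larger, and (484,342), which is smaller. The job needs the first.
There are two panels: the aluminium one in the case at (320,193) and the purple look-alike on the bench at (343,305). The job needs the one in the case.
I'll confirm these in an enlarged crop.

Run:
```python
import cv2,numpy as np
i=cv2.imread("pics/top0.png")
f=lambda x,y:cv2.resize(i[y:y+150,x:x+100],None,fx=4,fy=4,interpolation=cv2.INTER_CUBIC)
cv2.imwrite("pics/crop0.png",np.hstack([f(267,112),f(415,200)]))
```

```text
(no output)
```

View pics/crop0.png

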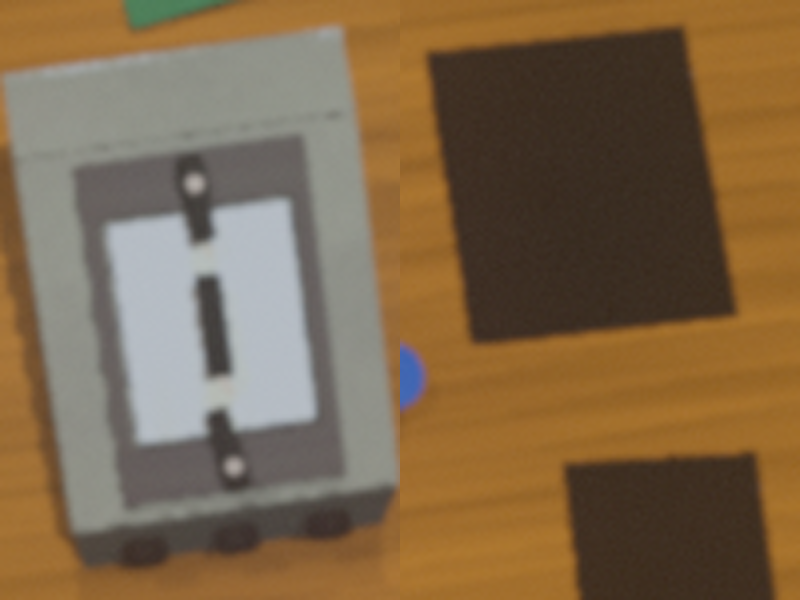

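The crop shows both bars along U, with pivot screws at crop (233,467) and (194,184). The large mat's corners are clear. The case panel is the aluminium one with the handle at crop (213,325).

```bash
cat > h.py <<'E'
import numpy as np
from scipy.spatial.transform import Rotation as Ro
from scipy.optimize import least_squares
from station import env,camera,get_calibration
U=np.array([np.cos(.42),0,np.sin(.42)]);V=np.array([0,1.,0]);N=np.array([-np.sin(.42),0,np.cos(.42)])
M0=np.array([0,0,.14])
dk=lambda u,v,n:M0+u*U+v*V+n*N
def proj(c,P):
    R=Ro.from_euler('xyz',c['rotation']).as_matrix()
    q=(np.asarray(P)-c['xyz'])@R
    return np.c_[c['fx']*q[:,0]/q[:,2]+c['cx'],c['fy']*q[:,1]/q[:,2]+c['cy']]
def W(p,P): # pose x,y,yaw
    return np.asarray(P)@Ro.from_euler('z',p[2]).as_matrix().T+[p[0],p[1],0]
def fit(c,P,px,p0):
    r=least_squares(lambda p:(proj(c,W(p,P))-px).ravel(),p0)
    return r.x,np.abs(r.fun).reshape(-1,2).round(1).tolist()
def tool():
    s=env.state();return np.array(s['eef_pos']),Ro.from_euler('xyz',s['ee_rot']).as_matrix()
def goto(pos,R):
    "shift (cm, tool axes) and rotvec (deg) from now"
    p,T=tool();d=(pos-p)@T*100;w=Ro.from_matrix(T.T@R).as_rotvec(degrees=True)
    print('t',d.round(2),'w',w.round(2), 'rows~',max(np.linalg.norm(d)/4.17,np.linalg.norm(w)/7.16).round(1))
E
python3 - <<'E'
from h import *
c=get_calibration('top')
P=[dk(-.07,0,.024),dk(.07,0,.024),dk(.086,.0575,.007),dk(.086,-.0575,.007),dk(-.086,-.0575,.007),dk(-.086,.0575,.007)]
px=np.array([(325.25,228.75),(315.5,158),(285.75,154.5),(342.75,146.25),(352.75,230.75),(297.5,239)])
print('case',fit(c,P,px,[.45,0,0]))
def rect(a,b,z):return np.array([(a,b,z),(a,-b,z),(-a,-b,z),(-a,b,z)])
print('mat',fit(c,rect(.085,.075,.003),np.array([(422.25,213.25),(486,207),(498.75,278.75),(433,285.5)]),[.4,-.3,0]))
print('tray',fit(c,rect(.07,.07,.022),np.array([(119,240),(184,233),(188,296),(122,303)]),[.4,.3,0]))
E
```

```text
case (array([ 0.60122731, -0.03020024,  0.01990919]), [[0.2, 0.2], [0.2, 0.3], [0.7, 0.6], [0.3, 0.4], [0.6, 0.4], [0.0, 0.2]])
mat (array([ 0.48247092, -0.33482119, -0.02795083]), [[0.7, 0.8], [0.3, 0.7], [0.7, 0.7], [0.4, 0.6]])
tray (array([ 0.51561222,  0.34783556, -0.00968502]), [[1.2, 0.3], [0.7, 0.1], [0.8, 0.4], [0.4, 0.1]])
```

```bash
cat >> h.py <<'E'
from scipy.spatial.transform import Slerp
CASE=np.array([.6012,-.0302,.0199]);MAT=np.array([.4825,-.3348,-.028]);TRAY=np.array([.5156,.3478,-.0097])
Rc=Ro.from_euler('z',CASE[2]).as_matrix()
G=Rc@np.c_[U,-V,-N]
D=lambda u,v,n:W(CASE,dk(u,v,n))
def plan(wps):
    "chained calls: list of (pos,R,ncalls)"
    p,T=tool()
    for q,R,n in wps:
        s=Slerp([0,1],Ro.from_matrix([T,R]))
        pp,TT=p,T
        for k in range(1,n+1):
            a=p+(q-p)*k/n;B=s(k/n).as_matrix()
            d=(a-pp)@TT*100;w=Ro.from_matrix(TT.T@B).as_rotvec(degrees=True)
            print('t',d.round(2),'w',w.round(2),'rows~',max(np.linalg.norm(d)/4.17,np.linalg.norm(w)/7.16).round(1))
            pp,TT=a,B
        p,T=q,R
E
python3 - <<'E'
from h import *
plan([(D(-.07,0,.12),G,4)])
E
```

```text
t [-12.09 -13.73   0.24] w [-8.68  1.08 40.7 ] rows~ 5.8
t [-18.09  -2.43  -1.34] w [-8.68  1.08 40.7 ] rows~ 5.8
t [-15.2   10.13  -1.05] w [-8.68  1.08 40.7 ] rows~ 5.8
t [-4.88 17.61  0.95] w [-8.68  1.08 40.7 ] rows~ 5.8
```

Call:
move_arm([
  {"tx": -12.1, "ty": -13.7, "tz": 0.2, "wx": -8.7, "wy": 1.1, "wz": 40.7, "gripper": 40},
  {"tx": -12.1, "ty": -13.7, "tz": 0.2, "wx": -8.7, "wy": 1.1, "wz": 40.7, "gripper": 40},
  {"tx": -12.1, "ty": -13.7, "tz": 0.2, "wx": -8.7, "wy": 1.1, "wz": 40.7, "gripper": 40},
  {"tx": -12.1, "ty": -13.7, "tz": 0.2, "wx": -8.7, "wy": 1.1, "wz": 40.7, "gripper": 40},
  {"tx": -12.1, "ty": -13.7, "tz": 0.2, "wx": -8.7, "wy": 1.1, "wz": 40.7, "gripper": 40},
  {"tx": -12.1, "ty": -13.7, "tz": 0.2, "wx": -8.7, "wy": 1.1, "wz": 40.7, "gripper": 40},
  {"tx": -12.1, "ty": -13.7, "tz": 0.2, "wx": -8.7, "wy": 1.1, "wz": 40.7, "gripper": 40},
])

```text
time: 0.68
eef_pos: [0.225, 0.4478, 0.2285]
ee_rot: [3.009, -0.069, 2.208]
ft_force: [0.2, 0.1, 0.1]
opening: 0.0449
grasp_force: 0.0
```

Call:
move_arm([
  {"tx": -18.1, "ty": -2.4, "tz": -1.3, "wx": -8.7, "wy": 1.1, "wz": 40.7, "gripper": 40},
  {"tx": -18.1, "ty": -2.4, "tz": -1.3, "wx": -8.7, "wy": 1.1, "wz": 40.7, "gripper": 40},
  {"tx": -18.1, "ty": -2.4, "tz": -1.3, "wx": -8.7, "wy": 1.1, "wz": 40.7, "gripper": 40},
  {"tx": -18.1, "ty": -2.4, "tz": -1.3, "wx": -8.7, "wy": 1.1, "wz": 40.7, "gripper": 40},
  {"tx": -18.1, "ty": -2.4, "tz": -1.3, "wx": -8.7, "wy": 1.1, "wz": 40.7, "gripper": 40},
  {"tx": -18.1, "ty": -2.4, "tz": -1.3, "wx": -8.7, "wy": 1.1, "wz": 40.7, "gripper": 40},
  {"tx": -18.1, "ty": -2.4, "tz": -1.3, "wx": -8.7, "wy": 1.1, "wz": 40.7, "gripper": 40},
])

```text
time: 1.27
eef_pos: [0.3132, 0.2886, 0.2257]
ee_rot: [2.952, -0.208, 1.508]
ft_force: [-0.3, 0.4, -0.1]
opening: 0.0352
grasp_force: 0.0
```

Run:
```python
from h import *
s=env.state();print(s['time'],s['eef_pos'],s['joint_positions'].round(2))
plan([(D(-.07,0,.12),G,2)])
```

```text
1.2667 [0.31321786 0.28858262 0.22572343] [0.71 0.01 2.22 0.02 0.63 0.77]
t [-15.18  10.14  -1.07] w [-8.7   1.04 40.63] rows~ 5.8
t [-4.89 17.59  0.94] w [-8.7   1.04 40.63] rows~ 5.8
```

Call:
move_arm([
  {"tx": -15.2, "ty": 10.1, "tz": -1.1, "wx": -8.7, "wy": 1.0, "wz": 40.6, "gripper": 40},
  {"tx": -15.2, "ty": 10.1, "tz": -1.1, "wx": -8.7, "wy": 1.0, "wz": 40.6, "gripper": 40},
  {"tx": -15.2, "ty": 10.1, "tz": -1.1, "wx": -8.7, "wy": 1.0, "wz": 40.6, "gripper": 40},
  {"tx": -15.2, "ty": 10.1, "tz": -1.1, "wx": -8.7, "wy": 1.0, "wz": 40.6, "gripper": 40},
  {"tx": -15.2, "ty": 10.1, "tz": -1.1, "wx": -8.7, "wy": 1.0, "wz": 40.6, "gripper": 40},
  {"tx": -15.2, "ty": 10.1, "tz": -1.1, "wx": -8.7, "wy": 1.0, "wz": 40.6, "gripper": 40},
  {"tx": -15.2, "ty": 10.1, "tz": -1.1, "wx": -8.7, "wy": 1.0, "wz": 40.6, "gripper": 40},
])

```text
time: 1.85
eef_pos: [0.4011, 0.1286, 0.2236]
ee_rot: [3.001, -0.347, 0.786]
ft_force: [-0.7, 0.4, -0.2]
opening: 0.0349
grasp_force: 0.0
```

Call:
move_arm([
  {"tx": -4.9, "ty": 17.6, "tz": 0.9, "wx": -8.7, "wy": 1.0, "wz": 40.6, "gripper": 40},
  {"tx": -4.9, "ty": 17.6, "tz": 0.9, "wx": -8.7, "wy": 1.0, "wz": 40.6, "gripper": 40},
  {"tx": -4.9, "ty": 17.6, "tz": 0.9, "wx": -8.7, "wy": 1.0, "wz": 40.6, "gripper": 40},
  {"tx": -4.9, "ty": 17.6, "tz": 0.9, "wx": -8.7, "wy": 1.0, "wz": 40.6, "gripper": 40},
  {"tx": -4.9, "ty": 17.6, "tz": 0.9, "wx": -8.7, "wy": 1.0, "wz": 40.6, "gripper": 40},
  {"tx": -4.9, "ty": 17.6, "tz": 0.9, "wx": -8.7, "wy": 1.0, "wz": 40.6, "gripper": 40},
  {"tx": -4.9, "ty": 17.6, "tz": 0.9, "wx": -8.7, "wy": 1.0, "wz": 40.6, "gripper": 40},
  {"tx": -4.9, "ty": 17.6, "tz": 0.9, "wx": -8.7, "wy": 1.0, "wz": 40.6, "gripper": 40},
])

```text
time: 2.52
eef_pos: [0.4886, -0.0304, 0.2215]
ee_rot: [3.138, -0.418, 0.035]
ft_force: [-0.1, 0.4, 0.6]
opening: 0.0355
grasp_force: 0.0
```

Run:
```python
from h import *
import cv2
s=env.state();print(s['time'],s['joint_positions'].round(2))
c=get_calibration('wrist');i=camera('wrist')
cv2.imwrite('pics/w1.png',i);np.save('c1.npy',c,allow_pickle=True)
plan([(D(-.07,0,.12),G,1),(D(-.07,0,.018),G,1)])
P=[D(-.07,0,.024),D(.07,0,.024),D(.086,.0575,.007),D(.086,-.0575,.007),D(-.086,-.0575,.007),D(-.086,.0575,.007)]
print(proj(c,P).round(1).tolist())
```

```text
2.5167 [-0.12  0.09  2.19  0.14  0.45  1.3 ]
t [-0.04  0.21  0.05] w [-0.14  0.09  0.74] rows~ 0.1
t [ 0.  -0.  10.2] w [-0.  0. -0.] rows~ 2.4
[[326.4, 237.6], [330.2, 21.8], [241.2, -0.9], [419.2, 1.7], [398.6, 250.9], [253.1, 248.9]]
```

View pics/w1.png

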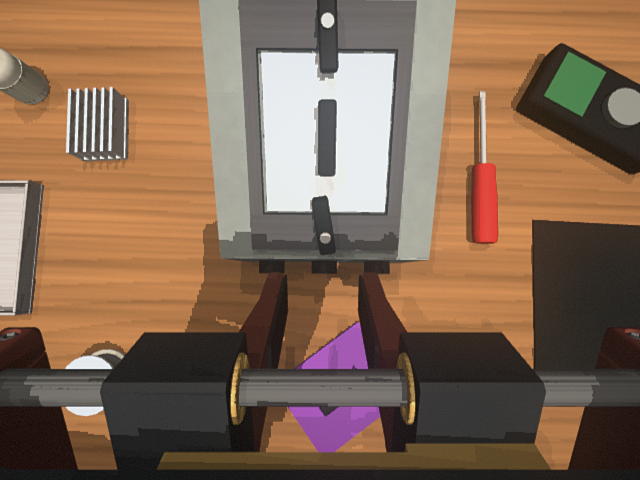

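The wrist view shows the low screw at (325,238), the high screw at (327.5,20) and the handle at (327,138). The low bar is turned a few degrees. This agrees with the model to about 2 mm, so I'll refit jointly.

Run:
```python
from h import *
c=np.load('c1.npy',allow_pickle=True).item();ct=get_calibration('top')
P=[dk(-.07,0,.024),dk(.07,0,.024),dk(-.086,-.0575,.007),dk(-.086,.0575,.007),dk(0,0,.027)]
px=np.array([(325,238),(327.5,20),(399.5,250.5),(251,248.5),(327,100+0)])
print(fit(c,P[:4],px[:4],CASE))
Pt=[dk(-.07,0,.024),dk(.07,0,.024),dk(.086,.0575,.007),dk(.086,-.0575,.007),dk(-.086,-.0575,.007),dk(-.086,.0575,.007)]
pt=np.array([(325.25,228.75),(315.5,158),(285.75,154.5),(342.75,146.25),(352.75,230.75),(297.5,239)])
r=least_squares(lambda p:np.r_[(proj(c,W(p,P[:4]))-px[:4]).ravel(),(proj(ct,W(p,Pt))-pt).ravel()],CASE);print(r.x,r.fun.round(1))
CASE[:]=r.x;Rc=Ro.from_euler('z',CASE[2]).as_matrix();G=Rc@np.c_[U,-V,-N]
plan([(W(CASE,dk(-.07,0,.018)),G,1),(W(CASE,dk(-.07,0,.07)),G,1),(W(CASE,dk(.07,0,.07)),G,1),(W(CASE,dk(.07,0,.018)),G,1)])
```

```text
(array([ 0.60159959, -0.02899312,  0.02586066]), [[0.3, 1.0], [0.3, 1.2], [1.9, 0.6], [1.2, 0.3]])
[ 0.60153968 -0.02924787  0.02376303] [ 0.5 -0.9  0.9  1.3 -1.7 -0.3  1.3  0.2 -0.5  0.  -0.4  0.2 -1.4 -0.6
 -0.4 -0.6  0.2  0.1 -0.4  0.1]
t [1.000e-02 1.700e-01 1.026e+01] w [-0.05  0.09  0.54] rows~ 2.5
t [-0.   0.  -5.2] w [-0. -0.  0.] rows~ 1.2
t [14. -0.  0.] w [-0. -0.  0.] rows~ 3.4
t [0.  0.  5.2] w [-0. -0.  0.] rows~ 1.2
```

Call:
move_arm([
  {"tx": 0, "ty": 0.15, "tz": 4, "wz": -6.5, "gripper": 40},
  {"tx": 0, "ty": 0.15, "tz": 8, "wz": -6.5, "gripper": 40},
  {"tx": 0, "ty": 0.15, "tz": 10.2, "wz": -6.5, "gripper": 40},
  {"tx": 0, "ty": 0.15, "tz": 10.2, "wz": -6.5, "gripper": 40},
  {"tx": 0, "ty": 0.15, "tz": 10.2, "wz": -6.5, "gripper": 5},
  {"tx": 0, "ty": 0.15, "tz": 10.2, "wz": -6.5, "gripper": 5},
  {"tx": 0, "ty": 0.15, "tz": 10.2, "wz": -6.5, "gripper": 5},
  {"tx": 0, "ty": 0.15, "tz": 10.2, "wz": -6.5, "gripper": 5},
], force=15)

```text
$.increments[0]: bad value
```

Call:
move_arm([
  {"wz": 0, "gripper": 5},
  {"wz": 0, "gripper": 5},
])

```text
$.increments[0]: bad value
```

```bash
sed -i 's/^CASE=.*;MAT/CASE=np.array([.6016,-.0291,.0245]);MAT/' h.py
python3 - <<'E'
from h import *
p,T=tool();print(((p-CASE*[1,1,0])@Rc-M0)@np.c_[U,V,N]*1000);goto(D(-.07,0,.018),G);print(env.state()['joint_positions'].round(2),env.state()['ft_force'])
E
```

```text
[-70.01748595   1.55733687 120.62980979]
t [ 0.02  0.16 10.26] w [-0.04  0.09  0.5 ] rows~ 2.5
[-0.12  0.09  2.19  0.14  0.45  1.3 ] [0.46232273 0.4571703  0.72433167]
```

Call:
move_arm([
  {"tx": 0, "ty": 0.15, "tz": 4, "wx": 0, "wy": 0, "wz": -6.5, "gripper": 40},
  {"tx": 0, "ty": 0.15, "tz": 8, "wx": 0, "wy": 0, "wz": -6.5, "gripper": 40},
  {"tx": 0, "ty": 0.15, "tz": 10.2, "wx": 0, "wy": 0, "wz": -6.5, "gripper": 40},
  {"tx": 0, "ty": 0.15, "tz": 10.2, "wx": 0, "wy": 0, "wz": -6.5, "gripper": 40},
  {"tx": 0, "ty": 0.15, "tz": 10.2, "wx": 0, "wy": 0, "wz": -6.5, "gripper": 5},
  {"tx": 0, "ty": 0.15, "tz": 10.2, "wx": 0, "wy": 0, "wz": -6.5, "gripper": 5},
  {"tx": 0, "ty": 0.15, "tz": 10.2, "wx": 0, "wy": 0, "wz": -6.5, "gripper": 5},
  {"tx": 0, "ty": 0.15, "tz": 10.2, "wx": 0, "wy": 0, "wz": -6.5, "gripper": 5},
], force=15)

```text
time: 3.23
eef_pos: [0.5301, -0.0315, 0.1291]
ee_rot: [3.09, -0.417, 0.15]
ft_force: [4.8, 31.6, 0.3]
opening: 0.0119
grasp_force: 15.2
```

Call:
move_arm([
  {"tx": 0, "ty": 0, "tz": 0, "wx": 0, "wy": 0, "wz": 0, "gripper": 5},
  {"tx": 0, "ty": 0, "tz": 0, "wx": 0, "wy": 0, "wz": 0, "gripper": 5},
])

```text
time: 3.4
eef_pos: [0.5301, -0.0311, 0.1291]
ee_rot: [3.091, -0.417, 0.15]
ft_force: [2.3, 10.4, -2.0]
opening: 0.0118
grasp_force: 15.0
```

Run:
```python
from h import *
p,T=tool();print(((p-CASE*[1,1,0])@Rc-M0)@np.c_[U,V,N]*1000);goto(D(-.07,0,.018),G);print(env.state()['joint_positions'].round(2),env.state()['ft_force'])
```

```text
[-69.73886325  -0.22855967  19.2308389 ]
t [-0.02 -0.03  0.12] w [0.   0.03 6.57] rows~ 0.9
[-0.11  0.34  2.18  0.26  0.22  1.07] [ 2.33878747 10.43591776 -1.99997964]
```

Call:
move_arm([
  {"tx": 0, "ty": 0, "tz": 0, "wx": 0, "wy": 0, "wz": -7, "gripper": 5},
  {"tx": 0, "ty": 0, "tz": 0, "wx": 0, "wy": 0, "wz": -14, "gripper": 5},
  {"tx": 0, "ty": 0, "tz": 0, "wx": 0, "wy": 0, "wz": -21, "gripper": 5},
  {"tx": 0, "ty": 0, "tz": 0, "wx": 0, "wy": 0, "wz": -28, "gripper": 5},
  {"tx": 0, "ty": 0, "tz": 0, "wx": 0, "wy": 0, "wz": -35, "gripper": 5},
  {"tx": 0, "ty": 0, "tz": 0, "wx": 0, "wy": 0, "wz": -42, "gripper": 5},
  {"tx": 0, "ty": 0, "tz": 0, "wx": 0, "wy": 0, "wz": -49, "gripper": 5},
  {"tx": 0, "ty": 0, "tz": 0, "wx": 0, "wy": 0, "wz": -56, "gripper": 5},
])

```text
time: 4.07
eef_pos: [0.5297, -0.0306, 0.129]
ee_rot: [2.765, -0.187, 1.158]
ft_force: [1.0, 14.5, -0.8]
opening: 0.0116
grasp_force: 15.0
```

Call:
move_arm([
  {"tx": 0, "ty": 0, "tz": 0, "wx": 0, "wy": 0, "wz": -7, "gripper": 5},
  {"tx": 0, "ty": 0, "tz": 0, "wx": 0, "wy": 0, "wz": -14, "gripper": 5},
  {"tx": 0, "ty": 0, "tz": 0, "wx": 0, "wy": 0, "wz": -21, "gripper": 5},
  {"tx": 0, "ty": 0, "tz": 0, "wx": 0, "wy": 0, "wz": -26, "gripper": 5},
  {"tx": 0, "ty": 0, "tz": 0, "wx": 0, "wy": 0, "wz": -28.5, "gripper": 5},
  {"tx": 0, "ty": 0, "tz": 0, "wx": 0, "wy": 0, "wz": -28.5, "gripper": 5},
  {"tx": 0, "ty": 0, "tz": 0, "wx": 0, "wy": 0, "wz": -28.5, "gripper": 5},
])

```text
time: 4.65
eef_pos: [0.5294, -0.0306, 0.1288]
ee_rot: [2.724, 0.007, 1.612]
ft_force: [1.0, 13.7, 0.6]
opening: 0.012
grasp_force: 15.0
```

Run:
```python
from h import *
s=env.state();print(s['ft_torque'],s['joint_positions'].round(2));goto(D(-.07,0,.018),G)
```

```text
[2.19132508 0.0218474  0.76797784] [-0.11  0.34  2.18  0.26  0.22 -0.4 ]
t [-0.02  0.05  0.13] w [-1.200e-01  5.000e-02  9.104e+01] rows~ 12.7
```

Run:
```python
from h import *
p,T=tool()
G3=G@Ro.from_euler('z',-3,degrees=True).as_matrix()
plan([(p-.06*T[:,2],T,1),(D(.07,0,.075),G3,2),(D(.07,0,.018),G3,1)])
```

```text
t [ 0. -0. -6.] w [0. 0. 0.] rows~ 1.4
t [-0.14  7.02  0.2 ] w [-6.000e-02  3.000e-02  4.402e+01] rows~ 6.1
t [4.78 5.14 0.21] w [-6.000e-02  3.000e-02  4.402e+01] rows~ 6.1
t [-0.  -0.   5.7] w [ 0. -0. -0.] rows~ 1.4
```

Call:
move_arm([
  {"tx": 0, "ty": 0, "tz": 0, "wx": 0, "wy": 0, "wz": 0, "gripper": 40},
  {"tx": 0, "ty": 0, "tz": 0, "wx": 0, "wy": 0, "wz": 0, "gripper": 40},
  {"tx": 0, "ty": 0, "tz": 0, "wx": 0, "wy": 0, "wz": 0, "gripper": 40},
  {"tx": 0, "ty": 0, "tz": -2, "wx": 0, "wy": 0, "wz": 0, "gripper": 40},
  {"tx": 0, "ty": 0, "tz": -6, "wx": 0, "wy": 0, "wz": 0, "gripper": 40},
  {"tx": 0, "ty": 0, "tz": -6, "wx": 0, "wy": 0, "wz": 0, "gripper": 40},
])

```text
time: 5.15
eef_pos: [0.5062, -0.0333, 0.1886]
ee_rot: [2.715, 0.01, 1.61]
ft_force: [1.0, 0.7, 0.7]
opening: 0.035
grasp_force: 0.0
```

Run:
```python
from h import *
G3=G@Ro.from_euler('z',-3,degrees=True).as_matrix()
plan([(D(.07,0,.075),G3,2),(D(.07,0,.018),G3,1)])
```

```text
t [-0.02  6.87  0.46] w [ 0.21 -0.07 43.99] rows~ 6.1
t [4.75 4.96 0.43] w [ 0.21 -0.07 43.99] rows~ 6.1
t [-0.  -0.   5.7] w [ 0. -0. -0.] rows~ 1.4
```

Call:
move_arm([
  {"tx": 0, "ty": 3.5, "tz": 0.2, "wx": 0.2, "wy": -0.1, "wz": 22, "gripper": 40},
  {"tx": 0, "ty": 6.9, "tz": 0.4, "wx": 0.2, "wy": -0.1, "wz": 44, "gripper": 40},
  {"tx": 0, "ty": 6.9, "tz": 0.4, "wx": 0.2, "wy": -0.1, "wz": 44, "gripper": 40},
  {"tx": 0, "ty": 6.9, "tz": 0.4, "wx": 0.2, "wy": -0.1, "wz": 44, "gripper": 40},
  {"tx": 0, "ty": 6.9, "tz": 0.4, "wx": 0.2, "wy": -0.1, "wz": 44, "gripper": 40},
  {"tx": 0, "ty": 6.9, "tz": 0.4, "wx": 0.2, "wy": -0.1, "wz": 44, "gripper": 40},
  {"tx": 0, "ty": 6.9, "tz": 0.4, "wx": 0.2, "wy": -0.1, "wz": 44, "gripper": 40},
])

```text
time: 5.73
eef_pos: [0.5703, -0.0303, 0.2077]
ee_rot: [2.83, -0.28, 0.883]
ft_force: [-0.8, 0.6, -0.5]
opening: 0.035
grasp_force: 0.0
```

Call:
move_arm([
  {"tx": 4.8, "ty": 5, "tz": 0.4, "wx": 0.2, "wy": -0.1, "wz": 44, "gripper": 40},
  {"tx": 4.8, "ty": 5, "tz": 0.4, "wx": 0.2, "wy": -0.1, "wz": 44, "gripper": 40},
  {"tx": 4.8, "ty": 5, "tz": 0.4, "wx": 0.2, "wy": -0.1, "wz": 44, "gripper": 40},
  {"tx": 4.8, "ty": 5, "tz": 0.4, "wx": 0.2, "wy": -0.1, "wz": 44, "gripper": 40},
  {"tx": 4.8, "ty": 5, "tz": 0.4, "wx": 0.2, "wy": -0.1, "wz": 44, "gripper": 40},
  {"tx": 4.8, "ty": 5, "tz": 0.4, "wx": 0.2, "wy": -0.1, "wz": 44, "gripper": 40},
  {"tx": 4.8, "ty": 5, "tz": 0.4, "wx": 0.2, "wy": -0.1, "wz": 44, "gripper": 40},
  {"tx": 4.8, "ty": 5, "tz": 0.4, "wx": 0.2, "wy": -0.1, "wz": 44, "gripper": 40},
])

```text
time: 6.4
eef_pos: [0.6351, -0.0277, 0.232]
ee_rot: [3.118, -0.412, 0.085]
ft_force: [-0.3, 0.0, -0.4]
opening: 0.0354
grasp_force: 0.0
```

Run:
```python
from h import *
G3=G@Ro.from_euler('z',-3,degrees=True).as_matrix()
plan([(D(.07,0,.018),G3,1)]);print(env.state()['joint_positions'].round(2))
```

```text
t [0.22 0.07 5.23] w [-0.05  0.42  0.18] rows~ 1.3
[-0.08  0.29  1.89  0.08  0.55  1.35]
```

Call:
move_arm([
  {"tx": 0.2, "ty": 0.1, "tz": 3, "wx": 0, "wy": 0.4, "wz": 0, "gripper": 40},
  {"tx": 0.2, "ty": 0.1, "tz": 5.2, "wx": 0, "wy": 0.4, "wz": 0, "gripper": 40},
  {"tx": 0.2, "ty": 0.1, "tz": 5.2, "wx": 0, "wy": 0.4, "wz": 0, "gripper": 40},
  {"tx": 0.2, "ty": 0.1, "tz": 5.2, "wx": 0, "wy": 0.4, "wz": 0, "gripper": 5},
  {"tx": 0.2, "ty": 0.1, "tz": 5.2, "wx": 0, "wy": 0.4, "wz": 0, "gripper": 5},
  {"tx": 0.2, "ty": 0.1, "tz": 5.2, "wx": 0, "wy": 0.4, "wz": 0, "gripper": 5},
  {"tx": 0.2, "ty": 0.1, "tz": 5.2, "wx": 0, "wy": 0.4, "wz": 0, "gripper": 5},
  {"tx": 0.2, "ty": 0.1, "tz": 5.2, "wx": 0, "wy": 0.4, "wz": 0, "gripper": 5},
])

```text
time: 7.07
eef_pos: [0.6578, -0.0277, 0.1857]
ee_rot: [3.119, -0.419, 0.081]
ft_force: [-0.6, 2.2, -0.1]
opening: 0.0121
grasp_force: 15.0
```

Run:
```python
from h import *
G3=G@Ro.from_euler('z',-3,degrees=True).as_matrix()
plan([(D(.07,0,.018),G3,1)])
```

```text
t [0.   0.   0.08] w [-0.06  0.   -0.02] rows~ 0.0
```

Well aligned, so I'll turn it.

Call:
move_arm([
  {"tx": 0, "ty": 0, "tz": 0, "wx": 0, "wy": 0, "wz": -7, "gripper": 5},
  {"tx": 0, "ty": 0, "tz": 0, "wx": 0, "wy": 0, "wz": -14, "gripper": 5},
  {"tx": 0, "ty": 0, "tz": 0, "wx": 0, "wy": 0, "wz": -21, "gripper": 5},
  {"tx": 0, "ty": 0, "tz": 0, "wx": 0, "wy": 0, "wz": -28, "gripper": 5},
  {"tx": 0, "ty": 0, "tz": 0, "wx": 0, "wy": 0, "wz": -35, "gripper": 5},
  {"tx": 0, "ty": 0, "tz": 0, "wx": 0, "wy": 0, "wz": -42, "gripper": 5},
  {"tx": 0, "ty": 0, "tz": 0, "wx": 0, "wy": 0, "wz": -49, "gripper": 5},
  {"tx": 0, "ty": 0, "tz": 0, "wx": 0, "wy": 0, "wz": -56, "gripper": 5},
])

```text
time: 7.73
eef_pos: [0.6576, -0.0274, 0.1857]
ee_rot: [2.776, -0.211, 1.099]
ft_force: [-1.3, 3.8, 1.5]
opening: 0.0116
grasp_force: 15.0
```

Call:
move_arm([
  {"tx": 0, "ty": 0, "tz": 0, "wx": 0, "wy": 0, "wz": -7, "gripper": 5},
  {"tx": 0, "ty": 0, "tz": 0, "wx": 0, "wy": 0, "wz": -14, "gripper": 5},
  {"tx": 0, "ty": 0, "tz": 0, "wx": 0, "wy": 0, "wz": -21, "gripper": 5},
  {"tx": 0, "ty": 0, "tz": 0, "wx": 0, "wy": 0, "wz": -28, "gripper": 5},
  {"tx": 0, "ty": 0, "tz": 0, "wx": 0, "wy": 0, "wz": -32, "gripper": 5},
  {"tx": 0, "ty": 0, "tz": 0, "wx": 0, "wy": 0, "wz": -32, "gripper": 5},
  {"tx": 0, "ty": 0, "tz": 0, "wx": 0, "wy": 0, "wz": -32, "gripper": 5},
])

```text
time: 8.32
eef_pos: [0.6574, -0.0273, 0.1855]
ee_rot: [2.723, 0.004, 1.609]
ft_force: [-3.9, 5.1, 3.3]
opening: 0.0116
grasp_force: 15.0
```

Call:
move_arm([
  {"tx": 0, "ty": 0, "tz": 0, "wx": 0, "wy": 0, "wz": 0, "gripper": 40},
  {"tx": 0, "ty": 0, "tz": 0, "wx": 0, "wy": 0, "wz": 0, "gripper": 40},
  {"tx": 0, "ty": 0, "tz": 0, "wx": 0, "wy": 0, "wz": 0, "gripper": 40},
  {"tx": 0, "ty": 0, "tz": -2, "wx": 0, "wy": 0, "wz": 0, "gripper": 40},
  {"tx": 0, "ty": 0, "tz": -6, "wx": 0, "wy": 0, "wz": 0, "gripper": 40},
  {"tx": 0, "ty": 0, "tz": -6, "wx": 0, "wy": 0, "wz": 0, "gripper": 40},
])

```text
time: 8.82
eef_pos: [0.6347, -0.0291, 0.2458]
ee_rot: [2.715, 0.007, 1.61]
ft_force: [1.3, -0.5, 0.2]
opening: 0.035
grasp_force: 0.0
```

Run:
```python
from h import *
plan([(D(.0,0,.075),G,2),(D(.0,0,.017),G,1)])
```

```text
t [ 0.1  -3.67  0.38] w [ 0.16 -0.15 45.45] rows~ 6.3
t [-2.55 -2.64  0.39] w [ 0.16 -0.15 45.45] rows~ 6.3
t [-0.  -0.   5.8] w [ 0. -0. -0.] rows~ 1.4
```

Call:
move_arm([
  {"tx": 0.1, "ty": -3.7, "tz": 0.4, "wx": 0.2, "wy": -0.2, "wz": 45.5, "gripper": 40},
  {"tx": 0.1, "ty": -3.7, "tz": 0.4, "wx": 0.2, "wy": -0.2, "wz": 45.5, "gripper": 40},
  {"tx": 0.1, "ty": -3.7, "tz": 0.4, "wx": 0.2, "wy": -0.2, "wz": 45.5, "gripper": 40},
  {"tx": 0.1, "ty": -3.7, "tz": 0.4, "wx": 0.2, "wy": -0.2, "wz": 45.5, "gripper": 40},
  {"tx": 0.1, "ty": -3.7, "tz": 0.4, "wx": 0.2, "wy": -0.2, "wz": 45.5, "gripper": 40},
  {"tx": 0.1, "ty": -3.7, "tz": 0.4, "wx": 0.2, "wy": -0.2, "wz": 45.5, "gripper": 40},
  {"tx": 0.1, "ty": -3.7, "tz": 0.4, "wx": 0.2, "wy": -0.2, "wz": 45.5, "gripper": 40},
])

```text
time: 9.4
eef_pos: [0.6016, -0.0292, 0.2216]
ee_rot: [2.838, -0.289, 0.854]
ft_force: [0.3, 0.7, 0.6]
opening: 0.0351
grasp_force: 0.0
```

Call:
move_arm([
  {"tx": -2.5, "ty": -2.6, "tz": 0.4, "wx": 0.2, "wy": -0.2, "wz": 45.5, "gripper": 40},
  {"tx": -2.5, "ty": -2.6, "tz": 0.4, "wx": 0.2, "wy": -0.2, "wz": 45.5, "gripper": 40},
  {"tx": -2.5, "ty": -2.6, "tz": 0.4, "wx": 0.2, "wy": -0.2, "wz": 45.5, "gripper": 40},
  {"tx": -2.5, "ty": -2.6, "tz": 0.4, "wx": 0.2, "wy": -0.2, "wz": 45.5, "gripper": 40},
  {"tx": -2.5, "ty": -2.6, "tz": 0.4, "wx": 0.2, "wy": -0.2, "wz": 45.5, "gripper": 40},
  {"tx": -2.5, "ty": -2.6, "tz": 0.4, "wx": 0.2, "wy": -0.2, "wz": 45.5, "gripper": 40},
  {"tx": -2.5, "ty": -2.6, "tz": 0.4, "wx": 0.2, "wy": -0.2, "wz": 45.5, "gripper": 40},
  {"tx": -2.5, "ty": -2.6, "tz": 0.4, "wx": 0.2, "wy": -0.2, "wz": 45.5, "gripper": 40},
])

```text
time: 10.07
eef_pos: [0.5702, -0.0295, 0.2033]
ee_rot: [-3.14, -0.411, 0.021]
ft_force: [0.5, -0.3, 1.1]
opening: 0.0348
grasp_force: 0.0
```

Run:
```python
from h import *
import cv2
a=camera('wrist');b=camera('side')[180:340,270:460]
cv2.imwrite('pics/w2.png',np.hstack([cv2.resize(a[:300],(400,188)),cv2.resize(b,(400,337))[:188]*0]) if 0 else np.vstack([cv2.resize(a[:280],(640,280)),cv2.resize(b,(380,320),interpolation=cv2.INTER_CUBIC).repeat(1,0) if 0 else np.pad(cv2.resize(b,(380,320),interpolation=cv2.INTER_CUBIC),((0,0),(0,260),(0,0)))]))
plan([(D(.0,0,.017),G,1)]);print(env.state()['joint_positions'].round(2))
```

```text
t [0.34 0.05 5.36] w [-0.03  0.51  0.02] rows~ 1.3
[-0.1   0.25  2.05  0.12  0.44  1.35]
```

View pics/w2.png

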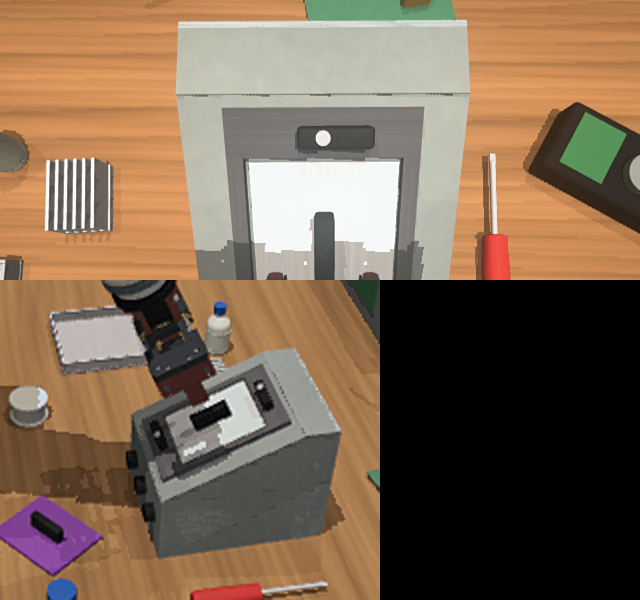

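The high button lies along V with its long end to -V (wrist view, (335,138)), and the low one is aside in the side view. The handle at (324,245) is centred between the fingertips.

Call:
move_arm([
  {"tx": 0.3, "ty": 0, "tz": 3, "wx": 0, "wy": 0.5, "wz": 0, "gripper": 40},
  {"tx": 0.3, "ty": 0, "tz": 5.3, "wx": 0, "wy": 0.5, "wz": 0, "gripper": 40},
  {"tx": 0.3, "ty": 0, "tz": 5.4, "wx": 0, "wy": 0.5, "wz": 0, "gripper": 40},
  {"tx": 0.3, "ty": 0, "tz": 5.4, "wx": 0, "wy": 0.5, "wz": 0, "gripper": 5},
  {"tx": 0.3, "ty": 0, "tz": 5.4, "wx": 0, "wy": 0.5, "wz": 0, "gripper": 5},
  {"tx": 0.3, "ty": 0, "tz": 5.4, "wx": 0, "wy": 0.5, "wz": 0, "gripper": 5},
  {"tx": 0.3, "ty": 0, "tz": 5.4, "wx": 0, "wy": 0.5, "wz": 0, "gripper": 5},
  {"tx": 0.3, "ty": 0, "tz": 5.4, "wx": 0, "wy": 0.5, "wz": 0, "gripper": 5},
], force=35)

```text
time: 10.83
eef_pos: [0.5944, -0.0287, 0.1561]
ee_rot: [-3.141, -0.421, 0.023]
ft_force: [-3.3, 0.5, 5.9]
opening: 0.0118
grasp_force: 35.0
```

Run:
```python
from h import *
s=env.state();p,T=tool();print(((p-CASE*[1,1,0])@Rc-M0)@np.c_[U,V,N]*1000,s['grasp_force'],s['opening'])
R=np.c_[[1,0,0],[0,-1,0],[0,0,-1.]];R=Ro.from_euler('z',MAT[2]).as_matrix()@R
m=lambda z:np.array([MAT[0],MAT[1],z])
h=((p-CASE*[1,1,0])@Rc-M0)@N  # TCP above panel underside
print(h)
plan([(p-.10*T[:,2],T,1),(m(.003+h+.08),R,2),(m(.003+h),R,1)])
```

```text
[-1.06010879e-02  5.50689401e-01  1.76541131e+01] 35.00148296356201 0.011797223233019759
0.01765411314195382
t [  0.  -0. -10.] w [ 0.  0. -0.] rows~ 2.4
t [-6.56 15.17  5.08] w [ -0.34 -12.06   1.46] rows~ 4.1
t [-4.96 15.28  6.39] w [ -0.34 -12.06   1.46] rows~ 4.1
t [0. 0. 8.] w [0. 0. 0.] rows~ 1.9
```

Call:
move_arm([
  {"tx": 0, "ty": 0, "tz": -1, "wx": 0, "wy": 0, "wz": 0, "gripper": 5},
  {"tx": 0, "ty": 0, "tz": -3, "wx": 0, "wy": 0, "wz": 0, "gripper": 5},
  {"tx": 0, "ty": 0, "tz": -6, "wx": 0, "wy": 0, "wz": 0, "gripper": 5},
  {"tx": 0, "ty": 0, "tz": -10, "wx": 0, "wy": 0, "wz": 0, "gripper": 5},
  {"tx": 0, "ty": 0, "tz": -10, "wx": 0, "wy": 0, "wz": 0, "gripper": 5},
])

```text
time: 11.25
eef_pos: [0.554, -0.03, 0.2531]
ee_rot: [3.141, -0.428, 0.024]
ft_force: [1.6, -0.3, -0.5]
opening: 0.0118
grasp_force: 35.0
```

Run:
```python
from h import *
import cv2
p,T=tool();print(p,env.state()['opening'])
R=np.c_[[1,0,0],[0,-1,0],[0,0,-1.]];R=Ro.from_euler('z',MAT[2]).as_matrix()@R
m=lambda z:np.array([MAT[0],MAT[1],z])
s=Slerp([0,1],Ro.from_matrix([T,R]))(.5).as_matrix()
plan([(np.array([.50,-.19,.25]),s,1),(m(.06),R,1),(m(.0205),R,1)])
cv2.imwrite('pics/top2.png',camera('top'))
```

```text
[ 0.55402017 -0.029978    0.25305182] 0.011758269026845567
t [-5.38 15.87 -2.12] w [ -0.31 -12.26   1.46] rows~ 4.1
t [-5.71 14.54 18.16] w [ -0.31 -12.26   1.46] rows~ 5.7
t [0.   0.   3.95] w [0. 0. 0.] rows~ 0.9
```

Call:
move_arm([
  {"tx": -5.4, "ty": 15.9, "tz": -2.1, "wx": -0.3, "wy": -12.3, "wz": 1.5, "gripper": 5},
  {"tx": -5.4, "ty": 15.9, "tz": -2.1, "wx": -0.3, "wy": -12.3, "wz": 1.5, "gripper": 5},
  {"tx": -5.4, "ty": 15.9, "tz": -2.1, "wx": -0.3, "wy": -12.3, "wz": 1.5, "gripper": 5},
  {"tx": -5.4, "ty": 15.9, "tz": -2.1, "wx": -0.3, "wy": -12.3, "wz": 1.5, "gripper": 5},
  {"tx": -5.4, "ty": 15.9, "tz": -2.1, "wx": -0.3, "wy": -12.3, "wz": 1.5, "gripper": 5},
  {"tx": -5.4, "ty": 15.9, "tz": -2.1, "wx": -0.3, "wy": -12.3, "wz": 1.5, "gripper": 5},
])

```text
time: 11.8
eef_pos: [0.4983, -0.1921, 0.2422]
ee_rot: [-3.137, -0.203, -0.008]
ft_force: [0.5, -0.1, -1.6]
opening: 0.0119
grasp_force: 35.0
```

Call:
move_arm([
  {"tx": -5.7, "ty": 14.5, "tz": 18.2, "wx": -0.3, "wy": -12.3, "wz": 1.5, "gripper": 5},
  {"tx": -5.7, "ty": 14.5, "tz": 18.2, "wx": -0.3, "wy": -12.3, "wz": 1.5, "gripper": 5},
  {"tx": -5.7, "ty": 14.5, "tz": 18.2, "wx": -0.3, "wy": -12.3, "wz": 1.5, "gripper": 5},
  {"tx": -5.7, "ty": 14.5, "tz": 18.2, "wx": -0.3, "wy": -12.3, "wz": 1.5, "gripper": 5},
  {"tx": -5.7, "ty": 14.5, "tz": 18.2, "wx": -0.3, "wy": -12.3, "wz": 1.5, "gripper": 5},
  {"tx": -5.7, "ty": 14.5, "tz": 18.2, "wx": -0.3, "wy": -12.3, "wz": 1.5, "gripper": 5},
  {"tx": -5.7, "ty": 14.5, "tz": 18.2, "wx": -0.3, "wy": -12.3, "wz": 1.5, "gripper": 5},
  {"tx": -5.7, "ty": 14.5, "tz": 18.2, "wx": -0.3, "wy": -12.3, "wz": 1.5, "gripper": 5},
])

```text
time: 12.47
eef_pos: [0.4795, -0.3328, 0.0508]
ee_rot: [-3.138, 0.013, -0.03]
ft_force: [0.8, 0.2, -1.7]
opening: 0.0117
grasp_force: 35.0
```

Run:
```python
from h import *
import cv2
p,T=tool();print(p,env.state()['opening'],env.state()['ft_force'])
R=np.c_[[1,0,0],[0,-1,0],[0,0,-1.]];R=Ro.from_euler('z',MAT[2]).as_matrix()@R
goto(np.array([MAT[0],MAT[1],.0205]),R)
```

```text
[ 0.47950054 -0.33281199  0.050841  ] 0.011707448226838717 [ 0.75529259  0.17932956 -1.74871403]
t [0.35 0.2  3.03] w [-0.23  0.77 -0.09] rows~ 0.7
```

Call:
move_arm([
  {"tx": 0.3, "ty": 0.2, "tz": 1, "wx": -0.2, "wy": 0.8, "wz": 0, "gripper": 5},
  {"tx": 0.3, "ty": 0.2, "tz": 2, "wx": -0.2, "wy": 0.8, "wz": 0, "gripper": 5},
  {"tx": 0.3, "ty": 0.2, "tz": 2.5, "wx": -0.2, "wy": 0.8, "wz": 0, "gripper": 5},
  {"tx": 0.3, "ty": 0.2, "tz": 2.8, "wx": -0.2, "wy": 0.8, "wz": 0, "gripper": 5},
  {"tx": 0.3, "ty": 0.2, "tz": 2.9, "wx": -0.2, "wy": 0.8, "wz": 0, "gripper": 5},
  {"tx": 0.3, "ty": 0.2, "tz": 3.0, "wx": -0.2, "wy": 0.8, "wz": 0, "gripper": 5},
  {"tx": 0.3, "ty": 0.2, "tz": 3.0, "wx": -0.2, "wy": 0.8, "wz": 0, "gripper": 5},
])

```text
time: 13.05
eef_pos: [0.4832, -0.3361, 0.0232]
ee_rot: [3.139, -0.004, -0.029]
ft_force: [-0.5, -0.2, -1.7]
opening: 0.0116
grasp_force: 35.0
```

Run:
```python
from h import *
R=np.c_[[1,0,0],[0,-1,0],[0,0,-1.]];R=Ro.from_euler('z',MAT[2]).as_matrix()@R
goto(np.array([MAT[0],MAT[1],.0205]),R)
```

```text
t [-0.07 -0.13  0.27] w [ 0.12 -0.25 -0.05] rows~ 0.1
```

Call:
move_arm([
  {"tx": 0, "ty": 0, "tz": 0.1, "wx": 0.1, "wy": -0.2, "wz": 0, "gripper": 5},
  {"tx": 0, "ty": 0, "tz": 0.2, "wx": 0.1, "wy": -0.2, "wz": 0, "gripper": 5},
  {"tx": 0, "ty": 0, "tz": 0.25, "wx": 0.1, "wy": -0.2, "wz": 0, "gripper": 5},
  {"tx": 0, "ty": 0, "tz": 0.3, "wx": 0.1, "wy": -0.2, "wz": 0, "gripper": 5},
  {"tx": 0, "ty": 0, "tz": 0.3, "wx": 0.1, "wy": -0.2, "wz": 0, "gripper": 5},
])

```text
time: 13.47
eef_pos: [0.483, -0.3364, 0.0205]
ee_rot: [3.141, -0.001, -0.029]
ft_force: [-1.3, 1.6, 4.4]
opening: 0.0114
grasp_force: 35.0
```

Call:
move_arm([
  {"tx": 0, "ty": 0, "tz": 0, "wx": 0, "wy": 0, "wz": 0, "gripper": 16},
  {"tx": 0, "ty": 0, "tz": 0, "wx": 0, "wy": 0, "wz": 0, "gripper": 30},
  {"tx": 0, "ty": 0, "tz": 0, "wx": 0, "wy": 0, "wz": 0, "gripper": 40},
  {"tx": 0, "ty": 0, "tz": 0, "wx": 0, "wy": 0, "wz": 0, "gripper": 40},
  {"tx": 0, "ty": 0, "tz": -1, "wx": 0, "wy": 0, "wz": 0, "gripper": 40},
  {"tx": 0, "ty": 0, "tz": -4, "wx": 0, "wy": 0, "wz": 0, "gripper": 40},
  {"tx": 0, "ty": 0, "tz": -8, "wx": 0, "wy": 0, "wz": 0, "gripper": 40},
  {"tx": 0, "ty": 0, "tz": -12, "wx": 0, "wy": 0, "wz": 0, "gripper": 40},
])

```text
time: 14.13
eef_pos: [0.4821, -0.3356, 0.1409]
ee_rot: [-3.14, 0.002, -0.029]
ft_force: [0.2, -0.5, -0.7]
opening: 0.0348
grasp_force: 0.0
```

Run:
```python
from h import *
p,T=tool();print(p)
s=Slerp([0,1],Ro.from_matrix([T,G]))(.5).as_matrix()
plan([(np.array([.5,-.19,.27]),s,1),(D(-.09,0,.12),G,1),(D(-.006,0,.08),G,1),(D(-.006,0,-.028),G,1)])
```

```text
[ 0.48205988 -0.33563723  0.14085519]
t [  1.35 -14.62 -12.9 ] w [ 0.29 12.07 -1.52] rows~ 4.7
t [ -4.12 -15.74   5.02] w [ 0.29 12.07 -1.52] rows~ 4.1
t [ 8.4 -0.   4. ] w [ 0. -0. -0.] rows~ 2.2
t [-0.   0.  10.8] w [ 0. -0. -0.] rows~ 2.6
```

Call:
move_arm([
  {"tx": 1.4, "ty": -14.6, "tz": -12.9, "wx": 0.3, "wy": 12, "wz": -1.5, "gripper": 0},
  {"tx": 1.4, "ty": -14.6, "tz": -12.9, "wx": 0.3, "wy": 12, "wz": -1.5, "gripper": 0},
  {"tx": 1.4, "ty": -14.6, "tz": -12.9, "wx": 0.3, "wy": 12, "wz": -1.5, "gripper": 0},
  {"tx": 1.4, "ty": -14.6, "tz": -12.9, "wx": 0.3, "wy": 12, "wz": -1.5, "gripper": 0},
  {"tx": 1.4, "ty": -14.6, "tz": -12.9, "wx": 0.3, "wy": 12, "wz": -1.5, "gripper": 0},
  {"tx": 1.4, "ty": -14.6, "tz": -12.9, "wx": 0.3, "wy": 12, "wz": -1.5, "gripper": 0},
])

```text
time: 14.63
eef_pos: [0.5029, -0.1885, 0.274]
ee_rot: [3.141, -0.217, 0.0]
ft_force: [0.3, -0.4, 0.1]
opening: 0.0009
grasp_force: 0.0
```

Call:
move_arm([
  {"tx": -4.1, "ty": -15.7, "tz": 5, "wx": 0.3, "wy": 12, "wz": -1.5, "gripper": 0},
  {"tx": -4.1, "ty": -15.7, "tz": 5, "wx": 0.3, "wy": 12, "wz": -1.5, "gripper": 0},
  {"tx": -4.1, "ty": -15.7, "tz": 5, "wx": 0.3, "wy": 12, "wz": -1.5, "gripper": 0},
  {"tx": -4.1, "ty": -15.7, "tz": 5, "wx": 0.3, "wy": 12, "wz": -1.5, "gripper": 0},
  {"tx": -4.1, "ty": -15.7, "tz": 5, "wx": 0.3, "wy": 12, "wz": -1.5, "gripper": 0},
  {"tx": -4.1, "ty": -15.7, "tz": 5, "wx": 0.3, "wy": 12, "wz": -1.5, "gripper": 0},
  {"tx": -4.1, "ty": -15.7, "tz": 5, "wx": 0.3, "wy": 12, "wz": -1.5, "gripper": 0},
])

```text
time: 15.22
eef_pos: [0.4723, -0.0337, 0.2119]
ee_rot: [3.14, -0.42, 0.026]
ft_force: [0.5, -0.6, 0.8]
opening: 0.0007
grasp_force: 0.0
```

Run:
```python
from h import *
import cv2
c=get_calibration('wrist');i=camera('wrist')
np.save('c2.npy',c,allow_pickle=True)
cam=((c['xyz']-CASE*[1,1,0])@Rc-M0)@np.c_[U,V,N];print('cam uvn',cam)
P=[D(.03,.03,0),D(.03,-.03,0),D(-.03,-.03,0),D(-.03,.03,0),D(-.006,0,-.038),D(-.026,0,-.038),D(.014,0,-.038)]
print(proj(c,P).round(0).tolist())
cv2.imwrite('pics/w3.png',cv2.resize(i[20:270,180:480],(720,600),interpolation=cv2.INTER_CUBIC))
p,T=tool();print(p);plan([(D(-.006,0,.08),G,1),(D(-.006,0,-.028),G,1)])
```

```text
cam uvn [-0.00473852 -0.00059397  0.27307491]
[[278.0, 64.0], [365.0, 64.0], [362.0, 152.0], [281.0, 152.0], [321.0, 118.0], [321.0, 143.0], [321.0, 92.0]]
[ 0.47271923 -0.03441605  0.21219202]
t [ 8.23 -0.23  3.85] w [ 0.1  -0.03 -0.03] rows~ 2.2
t [-0.   0.  10.8] w [ 0. -0. -0.] rows~ 2.6
```

View pics/w3.png

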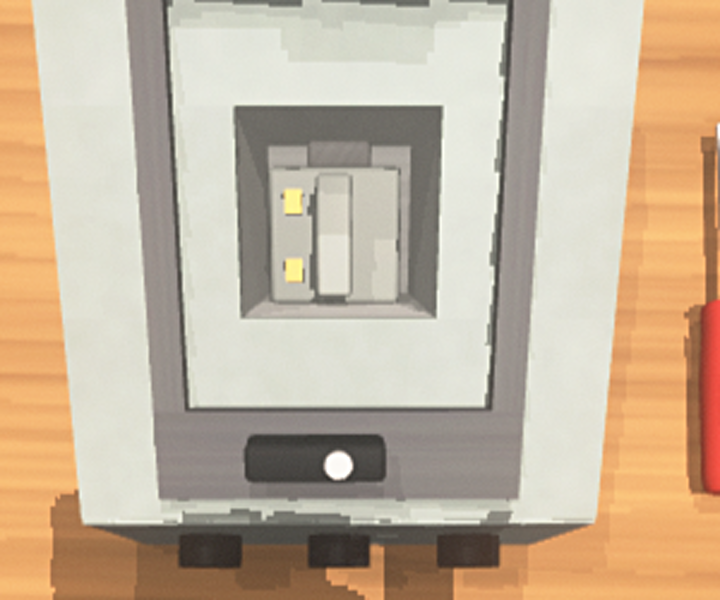

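The wrist crop shows the well mouth where predicted (corners (235,106) to (436,319)) and the low button fully aside. The rib's top runs x 317–351, y 174–296, which puts it about 1.4 mm to +V and at U = -6 mm, as expected.

Call:
move_arm([
  {"tx": 8.2, "ty": -0.3, "tz": 3.8, "wx": 0.1, "wy": 0, "wz": 0, "gripper": 0},
  {"tx": 8.2, "ty": -0.3, "tz": 3.8, "wx": 0.1, "wy": 0, "wz": 0, "gripper": 0},
  {"tx": 8.2, "ty": -0.3, "tz": 3.8, "wx": 0.1, "wy": 0, "wz": 0, "gripper": 0},
  {"tx": 8.2, "ty": -0.3, "tz": 3.8, "wx": 0.1, "wy": 0, "wz": 0, "gripper": 0},
  {"tx": 8.2, "ty": -0.3, "tz": 3.8, "wx": 0.1, "wy": 0, "wz": 0, "gripper": 0},
])

```text
time: 15.68
eef_pos: [0.5618, -0.0297, 0.21]
ee_rot: [-3.141, -0.418, 0.022]
ft_force: [-0.7, -0.1, -0.3]
opening: 0.0003
grasp_force: 0.0
```

Run:
```python
from h import *
plan([(D(-.006,.0008,-.027),G,1),(D(-.006,.0008,-.0515),G,1)]);print(env.state()['joint_positions'].round(2))
```

```text
t [ 0.2  -0.05 10.71] w [ 0.    0.1  -0.11] rows~ 2.6
t [-0.    0.    2.45] w [ 0. -0. -0.] rows~ 0.6
[-0.1   0.22  2.06  0.12  0.44  1.35]
```

Call:
move_arm([
  {"tx": 0.2, "ty": 0, "tz": 3, "wx": 0, "wy": 0.1, "wz": -0.1, "gripper": 0},
  {"tx": 0.2, "ty": 0, "tz": 6, "wx": 0, "wy": 0.1, "wz": -0.1, "gripper": 0},
  {"tx": 0.2, "ty": 0, "tz": 9, "wx": 0, "wy": 0.1, "wz": -0.1, "gripper": 0},
  {"tx": 0.2, "ty": 0, "tz": 10.6, "wx": 0, "wy": 0.1, "wz": -0.1, "gripper": 0},
  {"tx": 0.2, "ty": 0, "tz": 10.6, "wx": 0, "wy": 0.1, "wz": -0.1, "gripper": 0},
  {"tx": 0.2, "ty": 0, "tz": 10.6, "wx": 0, "wy": 0.1, "wz": -0.1, "gripper": 0},
])

```text
time: 16.18
eef_pos: [0.6054, -0.0278, 0.1138]
ee_rot: [-3.141, -0.418, 0.025]
ft_force: [0.3, 0.5, -0.1]
opening: 0.0005
grasp_force: 0.0
```

Run:
```python
from h import *
p,T=tool();print(((p-CASE*[1,1,0])@Rc-M0)@np.c_[U,V,N]*1000)
plan([(D(-.006,.0008,-.0515),G,1)]);s=env.state();print(s['joint_positions'].round(2),s['ft_force'])
```

```text
[ -7.23450484   1.17734585 -25.50701437]
t [0.13 0.04 2.6 ] w [-0.03  0.09  0.02] rows~ 0.6
[-0.09  0.45  2.03  0.19  0.25  1.29] [ 0.28208415  0.52104722 -0.12891984]
```

Tips are about 4.5 mm above the rib. I'll open here, lower, then grip hard.

Call:
move_arm([
  {"tx": 0, "ty": 0, "tz": 0, "wx": 0, "wy": 0, "wz": 0, "gripper": 27},
  {"tx": 0, "ty": 0, "tz": 0, "wx": 0, "wy": 0, "wz": 0, "gripper": 27},
  {"tx": 0, "ty": 0, "tz": 0, "wx": 0, "wy": 0, "wz": 0, "gripper": 27},
  {"tx": 0, "ty": 0, "tz": 0, "wx": 0, "wy": 0, "wz": 0, "gripper": 27},
  {"tx": 0.1, "ty": 0, "tz": 1, "wx": 0, "wy": 0.1, "wz": 0, "gripper": 27},
  {"tx": 0.1, "ty": 0, "tz": 2, "wx": 0, "wy": 0.1, "wz": 0, "gripper": 27},
  {"tx": 0.1, "ty": 0, "tz": 2.6, "wx": 0, "wy": 0.1, "wz": 0, "gripper": 27},
  {"tx": 0.1, "ty": 0, "tz": 2.6, "wx": 0, "wy": 0.1, "wz": 0, "gripper": 27},
])

```text
time: 16.85
eef_pos: [0.6188, -0.0267, 0.0895]
ee_rot: [-3.141, -0.422, 0.026]
ft_force: [-0.5, -0.0, 0.5]
opening: 0.0236
grasp_force: 0.0
```

Call:
move_arm([
  {"tx": 0, "ty": 0, "tz": 0, "wx": 0, "wy": 0, "wz": 0, "gripper": 5},
  {"tx": 0, "ty": 0, "tz": 0, "wx": 0, "wy": 0, "wz": 0, "gripper": 5},
  {"tx": 0, "ty": 0, "tz": 0, "wx": 0, "wy": 0, "wz": 0, "gripper": 5},
  {"tx": 0, "ty": 0, "tz": 0, "wx": 0, "wy": 0, "wz": 0, "gripper": 5},
  {"tx": 0, "ty": 0, "tz": 0, "wx": 0, "wy": 0, "wz": 0, "gripper": 5},
], force=50)

```text
time: 17.27
eef_pos: [0.6183, -0.0269, 0.0906]
ee_rot: [-3.142, -0.422, 0.026]
ft_force: [4.0, -1.7, -10.0]
opening: 0.0116
grasp_force: 50.0
```

Run:
```python
from h import *
p,T=tool();print(((p-CASE*[1,1,0])@Rc-M0)@np.c_[U,V,N]*1000)
s=env.state();print(s['joint_positions'].round(2),s['ft_force'],s['ft_torque'])
```

```text
[ -4.81531201   1.77601913 -51.9407792 ]
[-0.08  0.51  2.01  0.22  0.21  1.26] [ 3.98489255 -1.71493289 -9.97025952] [-0.42730638  0.31357119 -0.17949385]
```

Call:
move_arm([
  {"tx": 0, "ty": 0, "tz": -0.7, "wx": 0, "wy": 0, "wz": 0, "gripper": 5},
  {"tx": 0, "ty": 0, "tz": -1.4, "wx": 0, "wy": 0, "wz": 0, "gripper": 5},
  {"tx": 0, "ty": 0, "tz": -2.1, "wx": 0, "wy": 0, "wz": 0, "gripper": 5},
  {"tx": 0, "ty": 0, "tz": -2.8, "wx": 0, "wy": 0, "wz": 0, "gripper": 5},
  {"tx": 0, "ty": 0, "tz": -3.5, "wx": 0, "wy": 0, "wz": 0, "gripper": 5},
  {"tx": 0, "ty": 0, "tz": -4.2, "wx": 0, "wy": 0, "wz": 0, "gripper": 5},
  {"tx": 0, "ty": 0, "tz": -5, "wx": 0, "wy": 0, "wz": 0, "gripper": 5},
])

```text
time: 17.85
eef_pos: [0.5977, -0.0272, 0.1365]
ee_rot: [-3.141, -0.422, 0.026]
ft_force: [1.6, 0.3, -3.3]
opening: 0.0119
grasp_force: 50.0
```

Run:
```python
from h import *
p,T=tool();print(((p-CASE*[1,1,0])@Rc-M0)@np.c_[U,V,N]*1000)
s=env.state();print(s['joint_positions'].round(2),s['ft_force'],s['opening'])
```

```text
[-4.88705325  1.97589303 -1.60007117]
[-0.09  0.4   2.04  0.17  0.29  1.31] [ 1.59018291  0.33434188 -3.28229604] 0.011873120331848421
```

Call:
move_arm([
  {"tx": 0, "ty": 0, "tz": -1, "wx": 0, "wy": 0, "wz": 0, "gripper": 5},
  {"tx": 0, "ty": 0, "tz": -2.5, "wx": 0, "wy": 0, "wz": 0, "gripper": 5},
  {"tx": 0, "ty": 0, "tz": -4.5, "wx": 0, "wy": 0, "wz": 0, "gripper": 5},
  {"tx": 0, "ty": 0, "tz": -6.5, "wx": 0, "wy": 0, "wz": 0, "gripper": 5},
  {"tx": 0, "ty": 0, "tz": -8.5, "wx": 0, "wy": 0, "wz": 0, "gripper": 5},
  {"tx": 0, "ty": 0, "tz": -11, "wx": 0, "wy": 0, "wz": 0, "gripper": 5},
  {"tx": 0, "ty": 0, "tz": -12, "wx": 0, "wy": 0, "wz": 0, "gripper": 5},
  {"tx": 0, "ty": 0, "tz": -12, "wx": 0, "wy": 0, "wz": 0, "gripper": 5},
])

```text
time: 18.52
eef_pos: [0.5489, -0.0287, 0.2486]
ee_rot: [3.141, -0.427, 0.026]
ft_force: [0.2, -0.4, -1.9]
opening: 0.0122
grasp_force: 50.0
```

Run:
```python
from h import *
import cv2
p,T=tool();print(p,((p-CASE*[1,1,0])@Rc-M0)@np.c_[U,V,N]*1000)
s=env.state();print(s['joint_positions'].round(2),s['ft_force'],s['opening'])
c=get_calibration('side');i=camera('side');cv2.imwrite('pics/s3.png',i)
# battery if not slipped: TCP axis point, tip, shoulder(62 ->10mm ahead of TCP), bottom 70 ahead
z=T[:,2]
uv=proj(c,[p,p+.0103*z,p+.070*z]);print(uv.round(1).tolist())
x0,y0=int(uv[1,0])-75,int(uv[1,1])-60
print(x0,y0);cv2.imwrite('pics/s3c.png',cv2.resize(i[y0:y0+150,x0:x0+160],None,fx=4,fy=4,interpolation=cv2.INTER_CUBIC))
R=np.c_[[1,0,0],[0,-1,0],[0,0,-1.]]
s_=Slerp([0,1],Ro.from_matrix([T,R]))(.6).as_matrix()
t=lambda z:np.array([TRAY[0],TRAY[1],z])
plan([(np.array([.52,.15,.30]),s_,1),(t(.15),R,1),(t(.076),R,1)])
```

```text
[ 0.54885798 -0.02870619  0.24863669] [ -3.83714668   1.68574211 120.69067705]
[-0.1   0.14  2.06  0.11  0.52  1.36] [ 0.1625906  -0.41439292 -1.88151706] 0.012153896438948536
[[359.4, 218.8], [360.9, 221.8], [369.6, 238.3]]
285 161
t [ -0.02 -17.94  -5.81] w [ -0.19 -14.57   0.88] rows~ 4.5
t [ -2.78 -19.77  14.76] w [-0.12 -9.78  0.59] rows~ 6.0
t [0.  0.  7.4] w [0. 0. 0.] rows~ 1.8
```

View pics/s3c.png

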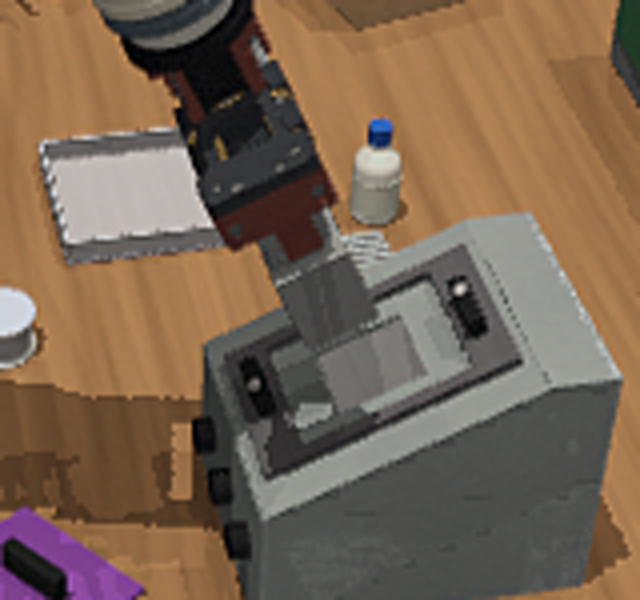

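The side crop shows the battery clear of the well, held by the rib with its bottom edge at (318–380, 318–350) as the model predicts. Both buttons are aside. Next I carry it to the tray.

Call:
move_arm([
  {"tx": 0, "ty": -2, "tz": -3, "wx": 0, "wy": -3, "wz": 0.2, "gripper": 5},
  {"tx": 0, "ty": -5, "tz": -5.8, "wx": 0, "wy": -7, "wz": 0.4, "gripper": 5},
  {"tx": 0, "ty": -9, "tz": -5.8, "wx": -0.2, "wy": -11, "wz": 0.6, "gripper": 5},
  {"tx": 0, "ty": -12.5, "tz": -5.8, "wx": -0.2, "wy": -14.6, "wz": 0.9, "gripper": 5},
  {"tx": 0, "ty": -15.5, "tz": -5.8, "wx": -0.2, "wy": -14.6, "wz": 0.9, "gripper": 5},
  {"tx": 0, "ty": -18, "tz": -5.8, "wx": -0.2, "wy": -14.6, "wz": 0.9, "gripper": 5},
  {"tx": 0, "ty": -18, "tz": -5.8, "wx": -0.2, "wy": -14.6, "wz": 0.9, "gripper": 5},
])

```text
time: 19.15
eef_pos: [0.5203, 0.1546, 0.2972]
ee_rot: [-3.139, -0.166, 0.013]
ft_force: [-0.0, -0.1, -3.3]
opening: 0.0116
grasp_force: 50.0
```

Call:
move_arm([
  {"tx": -0.5, "ty": -3.5, "tz": 2, "wx": 0, "wy": -2, "wz": 0.1, "gripper": 5},
  {"tx": -1, "ty": -7, "tz": 4.5, "wx": 0, "wy": -4, "wz": 0.3, "gripper": 5},
  {"tx": -1.5, "ty": -10, "tz": 7, "wx": -0.1, "wy": -6, "wz": 0.4, "gripper": 5},
  {"tx": -2, "ty": -13.5, "tz": 9.5, "wx": -0.1, "wy": -8, "wz": 0.5, "gripper": 5},
  {"tx": -2.5, "ty": -17, "tz": 12, "wx": -0.1, "wy": -9.8, "wz": 0.6, "gripper": 5},
  {"tx": -2.8, "ty": -19.8, "tz": 14.8, "wx": -0.1, "wy": -9.8, "wz": 0.6, "gripper": 5},
  {"tx": -2.8, "ty": -19.8, "tz": 14.8, "wx": -0.1, "wy": -9.8, "wz": 0.6, "gripper": 5},
  {"tx": -2.8, "ty": -19.8, "tz": 14.8, "wx": -0.1, "wy": -9.8, "wz": 0.6, "gripper": 5},
])

```text
time: 19.82
eef_pos: [0.5139, 0.3488, 0.1444]
ee_rot: [3.138, 0.008, 0.002]
ft_force: [-0.4, -0.4, -3.2]
opening: 0.0122
grasp_force: 50.0
```

Run:
```python
from h import *
R=np.c_[[1,0,0],[0,-1,0],[0,0,-1.]]
p,T=tool();s=env.state();print(p,s['opening'],s['ft_force'],s['joint_positions'].round(2))
plan([(np.array([TRAY[0],TRAY[1],.076]),R,1)])
```

```text
[0.51386997 0.34876076 0.14437025] 0.012180482107157282 [-0.43574079 -0.41122223 -3.15935679] [0.58 0.53 1.69 0.   0.93 2.14]
t [0.23 0.07 6.84] w [0.18 0.47 0.1 ] rows~ 1.6
```

Call:
move_arm([
  {"tx": 0.2, "ty": 0, "tz": 2, "wx": 0.2, "wy": 0.4, "wz": 0, "gripper": 5},
  {"tx": 0.2, "ty": 0, "tz": 4, "wx": 0.2, "wy": 0.4, "wz": 0, "gripper": 5},
  {"tx": 0.2, "ty": 0, "tz": 5.5, "wx": 0.2, "wy": 0.4, "wz": 0, "gripper": 5},
  {"tx": 0.2, "ty": 0, "tz": 6, "wx": 0.2, "wy": 0.4, "wz": 0, "gripper": 5},
  {"tx": 0.2, "ty": 0, "tz": 6.4, "wx": 0.2, "wy": 0.4, "wz": 0, "gripper": 5},
  {"tx": 0.2, "ty": 0, "tz": 6.6, "wx": 0.2, "wy": 0.4, "wz": 0, "gripper": 5},
  {"tx": 0.2, "ty": 0, "tz": 6.6, "wx": 0.2, "wy": 0.4, "wz": 0, "gripper": 5},
])

```text
time: 20.4
eef_pos: [0.518, 0.3486, 0.0834]
ee_rot: [-3.137, -0.005, -0.001]
ft_force: [-0.5, -0.4, -2.3]
opening: 0.0113
grasp_force: 50.0
```

Run:
```python
from h import *
R=np.c_[[1,0,0],[0,-1,0],[0,0,-1.]]
plan([(np.array([TRAY[0],TRAY[1],.073]),R,1)])
```

```text
t [-0.24  0.09  1.04] w [-0.26 -0.29 -0.05] rows~ 0.3
```

Call:
move_arm([
  {"tx": 0, "ty": 0, "tz": 0.3, "wx": -0.1, "wy": -0.2, "wz": 0, "gripper": 5},
  {"tx": 0, "ty": 0, "tz": 0.5, "wx": -0.1, "wy": -0.2, "wz": 0, "gripper": 5},
  {"tx": 0, "ty": 0, "tz": 0.6, "wx": -0.1, "wy": -0.2, "wz": 0, "gripper": 5},
  {"tx": 0, "ty": 0, "tz": 0.7, "wx": -0.1, "wy": -0.2, "wz": 0, "gripper": 5},
  {"tx": 0, "ty": 0, "tz": 0.7, "wx": -0.1, "wy": -0.2, "wz": 0, "gripper": 5},
])

```text
time: 20.82
eef_pos: [0.5173, 0.3489, 0.0756]
ee_rot: [-3.139, -0.001, -0.0]
ft_force: [-0.5, 0.3, -3.7]
opening: 0.0117
grasp_force: 50.0
```

Call:
move_arm([
  {"tx": 0, "ty": 0, "tz": 0.1, "wx": 0, "wy": 0, "wz": 0, "gripper": 5},
  {"tx": 0, "ty": 0, "tz": 0.1, "wx": 0, "wy": 0, "wz": 0, "gripper": 5},
  {"tx": 0, "ty": 0, "tz": 0.1, "wx": 0, "wy": 0, "wz": 0, "gripper": 5},
])

```text
time: 21.07
eef_pos: [0.5173, 0.3489, 0.0746]
ee_rot: [-3.139, -0.001, -0.0]
ft_force: [0.5, 1.2, -2.9]
opening: 0.0115
grasp_force: 50.0
```

Call:
move_arm([
  {"tx": 0, "ty": 0, "tz": 0.1, "wx": 0, "wy": 0, "wz": 0, "gripper": 5},
  {"tx": 0, "ty": 0, "tz": 0.1, "wx": 0, "wy": 0, "wz": 0, "gripper": 5},
  {"tx": 0, "ty": 0, "tz": 0.1, "wx": 0, "wy": 0, "wz": 0, "gripper": 5},
])

```text
time: 21.32
eef_pos: [0.5173, 0.3488, 0.0736]
ee_rot: [-3.14, -0.0, -0.0]
ft_force: [0.4, -0.7, -3.6]
opening: 0.0118
grasp_force: 50.0
```

Call:
move_arm([
  {"tx": 0, "ty": 0, "tz": 0.05, "wx": 0, "wy": 0, "wz": 0, "gripper": 5},
  {"tx": 0, "ty": 0, "tz": 0.05, "wx": 0, "wy": 0, "wz": 0, "gripper": 5},
  {"tx": 0, "ty": 0, "tz": 0.05, "wx": 0, "wy": 0, "wz": 0, "gripper": 5},
])

```text
time: 21.57
eef_pos: [0.5173, 0.3489, 0.0731]
ee_rot: [-3.139, -0.0, -0.0]
ft_force: [-0.1, 0.5, -3.9]
opening: 0.0114
grasp_force: 50.0
```

Call:
move_arm([
  {"tx": 0, "ty": 0, "tz": 0.07, "wx": 0, "wy": 0, "wz": 0, "gripper": 5},
  {"tx": 0, "ty": 0, "tz": 0.07, "wx": 0, "wy": 0, "wz": 0, "gripper": 5},
  {"tx": 0, "ty": 0, "tz": 0.07, "wx": 0, "wy": 0, "wz": 0, "gripper": 5},
])

```text
time: 21.82
eef_pos: [0.5174, 0.349, 0.0727]
ee_rot: [-3.139, -0.001, -0.0]
ft_force: [-0.6, -0.3, 0.7]
opening: 0.0118
grasp_force: 50.0
```

Call:
move_arm([
  {"tx": 0, "ty": 0, "tz": 0.07, "wx": 0, "wy": 0, "wz": 0, "gripper": 5},
  {"tx": 0, "ty": 0, "tz": 0.07, "wx": 0, "wy": 0, "wz": 0, "gripper": 5},
  {"tx": 0, "ty": 0, "tz": 0.07, "wx": 0, "wy": 0, "wz": 0, "gripper": 5},
])

```text
time: 22.07
eef_pos: [0.5175, 0.349, 0.0727]
ee_rot: [-3.139, -0.001, -0.001]
ft_force: [-2.9, -0.5, 7.7]
opening: 0.0119
grasp_force: 50.0
```

It's in firm contact at the expected height. Releasing and retreating.

Call:
move_arm([
  {"tx": 0, "ty": 0, "tz": 0, "wx": 0, "wy": 0, "wz": 0, "gripper": 15},
  {"tx": 0, "ty": 0, "tz": 0, "wx": 0, "wy": 0, "wz": 0, "gripper": 25},
  {"tx": 0, "ty": 0, "tz": 0, "wx": 0, "wy": 0, "wz": 0, "gripper": 40},
  {"tx": 0, "ty": 0, "tz": 0, "wx": 0, "wy": 0, "wz": 0, "gripper": 40},
  {"tx": 0, "ty": 0, "tz": -1, "wx": 0, "wy": 0, "wz": 0, "gripper": 40},
  {"tx": 0, "ty": 0, "tz": -4, "wx": 0, "wy": 0, "wz": 0, "gripper": 40},
  {"tx": 0, "ty": 0, "tz": -8, "wx": 0, "wy": 0, "wz": 0, "gripper": 40},
  {"tx": 0, "ty": 0, "tz": -12, "wx": 0, "wy": 0, "wz": 0, "gripper": 40},
])

```text
time: 22.73
eef_pos: [0.5166, 0.3481, 0.1927]
ee_rot: [-3.141, 0.001, -0.001]
ft_force: [1.1, 0.3, 0.2]
opening: 0.0352
grasp_force: 0.0
```

Call:
move_arm([
  {"tx": -10, "ty": 0, "tz": -6, "wx": 0, "wy": 0, "wz": 0, "gripper": 40},
  {"tx": -10, "ty": 0, "tz": -6, "wx": 0, "wy": 0, "wz": 0, "gripper": 40},
  {"tx": -10, "ty": 0, "tz": -6, "wx": 0, "wy": 0, "wz": 0, "gripper": 40},
  {"tx": -10, "ty": 0, "tz": -6, "wx": 0, "wy": 0, "wz": 0, "gripper": 40},
])

```text
time: 23.07
eef_pos: [0.4142, 0.349, 0.2557]
ee_rot: [-3.137, -0.003, 0.001]
ft_force: [0.5, 0.7, 0.4]
opening: 0.0351
grasp_force: 0.0
```

Run:
```python
from h import *
import cv2
cv2.imwrite('pics/s4.png',camera('side'))
```

```text
(no output)
```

View pics/s4.png

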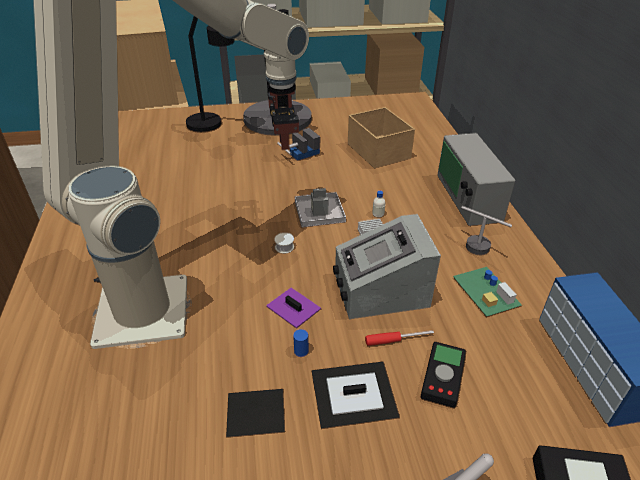

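The battery stands upright in the tray at (320,205), and the panel lies handle up on the large mat at (354,393). Both buttons are aside and the bystanders are where they were.

```bash
python3 -c "
from station import env
print(env.close_job())"
```

```text
the job is handed in; nothing more can be done
None
```

The job is handed in after about 23 s on the robot's clock: both buttons are fully aside, the panel lies flat and handle up on the larger mat, the battery stands upright in the tray, and the final picture shows nothing else moved; the judge's verdict was not shown.

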